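# Point out the small bowl and the mortar

### The arm

A 6-joint arm with a two-finger parallel gripper is mounted at the origin on the work surface. World frame = base frame: x ahead of the robot, y to its left, z up, the work surface at z = 0. Lengths are in m, angles in rad, forces in N, time in s.
With the tool pointing down it reaches from about 0.425 to 0.95 m from the base axis. Payload 3.5 kg.
Tool frame: the origin (TCP) lies between the finger pads, 19 mm behind the fingertips; this is the grasp point; z points along the fingers, y is the line along which they close (so a half turn about z gives the same grasp; the last joint's range is limited). The gripper opens to 85 mm and grips with 20 to 120 N. Pads are 22 mm wide; open, the fingers measure 114 mm over their backs; the gripper's body (76 mm by 85 mm) begins 54 mm behind the grasp point. The pads swing forward as they close: fully open they stand 13 mm farther back than shut.
Start: joints at [1.014, 0.286, 1.577, -0, 1.279, -0.15], TCP at [0.267, 0.62, 0.25] pointing down, gripper open.
Joint ranges: [-2.77, 2.77], [-0.9, 2.22], [0.21, 2.48], [-1.53, 4.67], [0.24, 2.81], [-2.84, 2.84]. Speed limits (rad/s): [2.79, 2.79, 3.14, 3.14, 3.14, 3.14].

### API

Orientations are given as a unit quaternion [x, y, z, w].
In Python, from plant import * gives the robot as it stands.
- The arm moves only by the tool step_arm, never from a script. Its argument "commands" is a list of rows, each an object of numbers: "gripper": the gripper's target within -1 to 1 (shut at 1, half-way at 0, fully open at -1); "x", "y", "z": the shift along the tool's x, y, z in mm; "spin": the turn about the tool's z in degrees. A call has exactly 10 rows; each row shifts and turns the commanded pose from where the row before left it, along the tool's axes as they then stand; what a row does not reach is not made up. A row lasts 1/10 s, in which the tool goes at most 50 mm and 8.59 degrees, less where a joint would pass 70% of its speed; a pose out of reach is approached as far as the arm can. A call with a gripper value outside its range is refused whole. The fingers move at their own pace and stop on an object; "force" is the grip in N (left out, the last holds). Time passes only in rows, so rows that do not move let the fingers close, or fill a call up. It gives the time, the measured TCP pose, the force, the opening and the grip force at its end, in the units of the state.
- get_state(): the state, without advancing time (a new reading comes with each control period).
- read_camera(name): name is "scene" or "side" or "wrist"; returns a dict with "color" (420x560x3 uint8, red, green, blue), "z_map" (420x560 float32, m along the optical axis (not along the pixel's ray), 0 where there is no reading), "fx", "fy", "cx", "cy" (pixels), "eye" and "attitude" of the camera in the world; the wrist camera has in their place "mount" (4x4, takes a point from camera to tool coordinates, whose origin is the TCP and whose axes are the flange's). Camera axes: x right, y up, looking along -z (the intrinsics and any distortion apply to the point x, -y, -z); pixel columns grow to the right and rows downward; lengths in m; the calibration is good to about 2 mm. A picture is of the moment at which its call begins: read the wrist's pose just before it.
- sign_off(): hands the job in; it is judged then, once.
The state is a dict: "time": time; "qpos": joint angles; "dq": joint speeds; "joint_efforts": joint torques, N m; "eef_pos": TCP position; "tcp_rot": TCP orientation; "contact_force": force on the tool from outside, world axes, zero at the start; "wrist_torque": the same for the moment, N m; "opening": opening from 0.0 (shut) to 1.0 (fully open); "finger_force": force on a finger pad.
Only numpy, scipy, OpenCV 4.12 (cv2) and the standard library are available. Lean on these libraries where they do the work, as an engineer would, in place of code of your own. Each camera call takes 0.05 s, during which the arm holds its last target. There are 200 camera calls.

### The job

Show the cook what to use for grinding: with the fingertips, push the half-open sliding door on top of the low plywood locker all the way to its stop over the wider bowl, so that the smaller bowl lies uncovered. Then point straight down at the smaller bowl, keeping the fingertips over its middle and less than 5 cm above its rim for two seconds, and after that point at the stone mortar in the same way. Grasp nothing, do not touch the bowls or the mortar, and leave everything else standing where it is.

Things in the scene. Friction and masses are not known exactly. Their poses are not given: they have to be found in the camera images.
- locker: Low open-topped plywood locker, fixed on the bench, 210 (x) x 375 (y) mm, origin under its centre, z up, long side along its own y. Two bays, 186 x 172 mm, centred at its y = -89 and +89 mm, one bowl in each in either order. Above the bench: bay floor 45 mm, walls 102 mm, divider at y = 0 95 mm, aluminium runners on the long edges 112 mm.
- door (a joint): White plastic door on top of the locker, sliding along its y: 0 = at its stop over the -y bay, 0.178 m = at its stop over the +y bay; starts half open. Plate 186 (x) x 178 (y) x 5 mm, upper face 108 mm above the bench, with a raised square block in its middle, 110 x 110 x 22 mm high: push on the side of the block. Friction about 1.5 N; stays where it is left.
- panel_top (a point): Centre of the top face of the door's raised 110 x 110 x 22 mm block, 130 mm above the bench; its axes are those of the locker. It lies at y = joint value - 89 mm in the locker's frame.
- bowl_small_rim (a point): Centre of the mouth of the smaller white ceramic bowl, 96 mm across the rim and 45 mm high, loose on the locker's floor; the rim is 90 mm above the bench.
- bowl_wide_rim (a point): Centre of the mouth of the wider white ceramic bowl, 140 mm across the rim and 50 mm high, loose in the other bay; the rim is 95 mm above the bench.
- mortar_rim (a point): Centre of the mouth of the heavy grey stone mortar (thick-walled, flared, 80 mm across the foot, 120 mm across the rim, 85 mm high), standing loose on the bench to the robot's right; z up.
- cup: Bystander: aluminium cup, 76 mm across, 95 mm high, origin under its centre.
- canister: Bystander: clear acrylic canister with a grey lid, 98 mm across, 139 mm high, origin under its centre. Mortar, cup and canister stand on three neighbouring places in any order, at least 8 mm apart.
- pestle: Bystander: hardwood pestle lying on the bench, 180 mm long along its own y axis, 40 mm thick, origin under its middle.
- jar: Bystander: glass jar, 68 mm across, 90 mm high, origin under its centre.
- tin: Bystander: steel tin, 74 mm across, 100 mm high, origin under its centre.
- spoon: Bystander: spoon with a wooden handle, 160 mm long, lying flat on the bench, its handle towards its own -x.
Not all that is in view belongs to the job. Leave any red or turquoise look-alike of the part that bears mortar_rim alone.

How it is judged:
By the outcome, as a careful person would: the job done as asked, in the order asked, and still so for the second after the job is handed in, with the robot touching nothing.
It also fails if it takes over 59 s, if anything falls off the work surface, if the arm or the gripper's body presses on something with over 40 N, if the wrist force passes 120 N, or if a joint passes its speed limit or range.

## Working session

There is one attempt and no reset: what is moved stays moved. The work goes in short steps, Python scripts to look and compute and a tool call to move; the robot and the scene stay as the last step left them, time stands still between calls to the robot, and variables do not carry over. Pictures are saved under pics/ and viewed, at most 10 in all, crops included, and the job is handed in when it is done.

Besides the shell and the picture viewer there is one more tool, called after "Request:" by a JSON object that holds its "method" and its "body". step_arm: Moves the arm, as the interface text tells. Its arguments: {"type":"object","properties":{"commands":{"type":"array"},"force":{"type":"number"}},"required":["commands"]}

```bash
ls; mkdir -p pics
cat > h.py <<'E'
from plant import *
import numpy as np, cv2, pickle
from scipy.spatial.transform import Rotation as R
def cloud(d):
    z=d["z_map"]; h,w=z.shape
    u,v=np.meshgrid(np.arange(w),np.arange(h))
    p=np.stack([(u-d["cx"])/d["fx"]*z,-(v-d["cy"])/d["fy"]*z,-z],-1)
    A=np.array(d["attitude"]); 
    M=A if A.shape==(3,3) else R.from_quat(A).as_matrix()
    return p@M.T+np.array(d["eye"])
E
python3 - <<'E'
from h import *
s=get_state(); print({k:np.round(v,3) for k,v in s.items()})
for n in("scene","side"):
    d=read_camera(n); pickle.dump(d,open(n+".pkl","wb"))
    print({k:v for k,v in d.items() if k not in("color","z_map")})
    cv2.imwrite(f"pics/{n}0.png",d["color"][...,::-1])
E
```

```text
pics
{'time': np.float64(0.0), 'qpos': array([ 1.014,  0.287,  1.578, -0.   ,  1.279, -0.15 ]), 'dq': array([-0.002, -0.   ,  0.   , -0.001,  0.   ,  0.   ]), 'joint_efforts': array([-1.0000e-03, -4.0598e+01, -2.9263e+01, -0.0000e+00,  6.0000e-03,
       -0.0000e+00]), 'eef_pos': array([0.267, 0.619, 0.249]), 'tcp_rot': array([ 0.202,  0.979, -0.001, -0.   ]), 'contact_force': array([ 0.649,  0.022, -0.061]), 'wrist_torque': array([-0.   , -0.028,  0.039]), 'finger_force': np.float64(0.0), 'opening': np.float64(1.005)}
{'fx': 476.8989153350835, 'fy': 476.8989153350835, 'cx': 288.63158758952864, 'cy': 208.08030329579302, 'eye': array([1.20320279, 0.37619259, 1.16863899]), 'attitude': array([0.15078134, 0.30185498, 0.84986827, 0.40481166])}
{'fx': 539.8185571398926, 'fy': 539.8185571398926, 'cx': 274.56202144773164, 'cy': 212.384461628438, 'eye': array([-0.41113085, -0.86854926,  0.92419042]), 'attitude': array([ 0.41456946, -0.21151949, -0.3866267 ,  0.79618557])}
```

View pics/scene0.png

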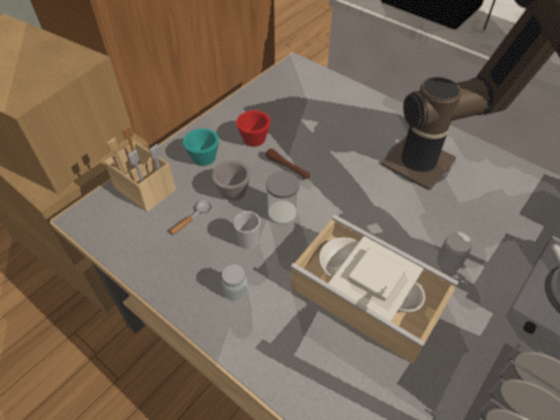

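View pics/side0.png

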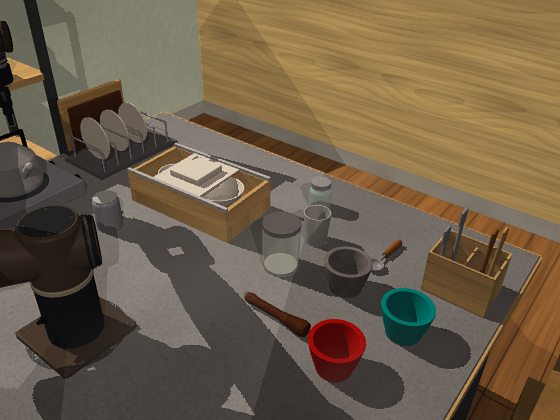

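Scene view: the locker is around (373,287), with its door block at (375,270), one bowl at (340,257) and the other at (405,292). Three things look like the mortar: red (254,128), turquoise (201,147) and grey stone (231,180). The grey one is the mortar, since the task rules out red and turquoise. Canister is at (282,198) and cup at (246,230). Next I measure, with a confirming crop.

Run:
```python
from h import *
P={}
for n in("scene","side"):
    d=pickle.load(open(n+".pkl","rb")); p=cloud(d); P[n]=(d,p)
    hsv=cv2.cvtColor(d["color"],cv2.COLOR_RGB2HSV)
    ok=d["z_map"]>0
    reg=np.zeros(ok.shape,bool)
    (x0,x1,y0,y1)=(285,460,210,360) if n=="scene" else (120,280,130,245)
    reg[y0:y1,x0:x1]=1
    for nm,a,b in(("block",.124,.136),("run",.1095,.116)):
        m=ok&reg&(abs(p[...,2]-(a+b)/2)<(b-a)/2)
        q=p[m][:,:2]; c,sz,an=cv2.minAreaRect(q.astype(np.float32)*1000)
        print(n,nm,m.sum(),np.round(c,1),np.round(sz,1),round(an,1),"medz",np.median(p[m][:,2]).round(4))
    (x0,x1,y0,y1)=(205,255,155,205) if n=="scene" else (320,376,240,300)
    reg[:]=0; reg[y0:y1,x0:x1]=1
    m=ok&reg&(p[...,2]>.079)&(p[...,2]<.093)
    q=p[m][:,:2].astype(np.float32)*1000
    c,r=cv2.minEnclosingCircle(q); print(n,"mortar",m.sum(),np.round(c,1),round(r,1))
    for (nm,(x0,x1,y0,y1)) in {"scene":{"canister":(262,302,170,225),"cup":(230,262,210,250)},"side":{"canister":(258,302,205,280),"cup":(298,332,200,250)}}[n].items():
        reg[:]=0; reg[y0:y1,x0:x1]=1; m=ok&reg&(p[...,2]>.085)
        q=p[m][:,:2].astype(np.float32)*1000
        if len(q): print(n,nm,len(q),np.round(cv2.minEnclosingCircle(q),1) if 0 else cv2.minEnclosingCircle(q),p[m][:,2].max())
a=cv2.resize(P["scene"][0]["color"][100:370,170:470],None,fx=2,fy=2,interpolation=cv2.INTER_CUBIC)
cv2.imwrite("pics/crop1.png",a[...,::-1])
```

```text
scene block 1616 [550.4 156.1] [113.7 110.2] 3.8 medz 0.1307
scene run 2063 [550.7 148.7] [214.1 374.3] 3.2 medz 0.1115
scene mortar 383 [ 508.2 -396.4] 62.5
scene canister 1009 ((473.80780029296875, -215.6501007080078), 52.18794250488281) 0.14780910711833029
scene cup 179 ((623.8189086914062, -229.7499237060547), 39.65617370605469) 0.10181987565973993
side block 825 [522.7 -17.7] [479.2 128.8] 80.7 medz 0.1302
side run 1017 [551.4 148. ] [795.5 241.2] 89.1 medz 0.1116
side mortar 594 [ 507.7 -400.8] 61.6
side canister 1330 ((471.8103942871094, -221.11041259765625), 51.609107971191406) 0.14559770364146551
side cup 279 ((568.6143188476562, -247.4625244140625), 95.20970916748047) 0.14369849098576049
```

View pics/crop1.png

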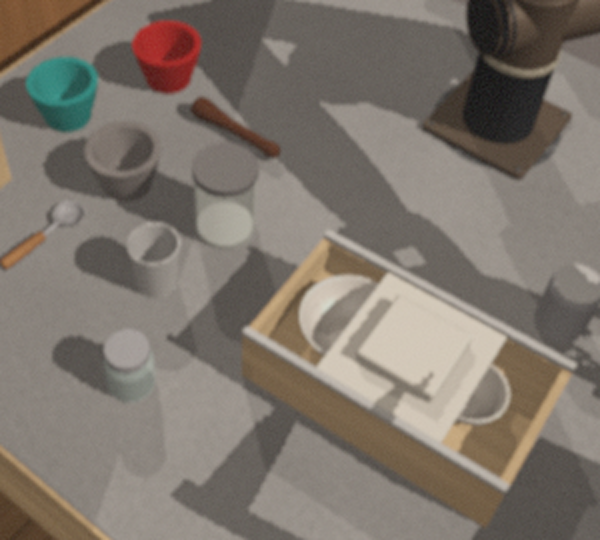

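The crop confirms the grey flared stone mortar at crop (122,160), apart from the red and turquoise look-alikes. The bowl on the robot's right (-y) looks the wider one, so I'll fit circles to both rims.

Run:
```python
from h import *
from scipy.optimize import least_squares
yaw=np.radians(3.4); L=np.array([.551,.1485]); 
Rm=np.array([[np.cos(yaw),-np.sin(yaw)],[np.sin(yaw),np.cos(yaw)]])
for sgn in(-1,1):
    for n in("scene","side"):
        d=pickle.load(open(n+".pkl","rb")); p=cloud(d)
        l=(p[...,:2]-L)@Rm
        hsv=cv2.cvtColor(d["color"],cv2.COLOR_RGB2HSV)
        m=(d["z_map"]>0)&(abs(l[...,0])<.088)&(l[...,1]*sgn>.008)&(abs(l[...,1])<.172)&(p[...,2]<.1015)&(p[...,2]>.055)&(hsv[...,1]<60)
        for lo,hi in((.085,.0925),(.0905,.0985)):
            q=l[m&(p[...,2]>lo)&(p[...,2]<hi)]
            if len(q)<8: print(sgn,n,lo,len(q)); continue
            f=least_squares(lambda a:np.hypot(*(q-a[:2]).T)-a[2],[0,sgn*.089,.06],loss="soft_l1",f_scale=.003).x
            print(sgn,n,lo,len(q),"local",np.round(f,4),"world",np.round(L+Rm@f[:2],4),"top z",np.percentile(p[m][:,2],97).round(4),"x range",np.round(np.percentile(q[:,0],[2,98]),3))
```

```text
-1 scene 0.085 117 local [-0.0065 -0.0859  0.0649] world [0.5496 0.0624] top z 0.0965 x range [-0.073  0.057]
-1 scene 0.0905 161 local [-0.0068 -0.0872  0.0666] world [0.5494 0.0611] top z 0.0965 x range [-0.075  0.06 ]
-1 side 0.085 88 local [-0.0087 -0.0908  0.0652] world [0.5477 0.0573] top z 0.0972 x range [-0.064  0.061]
-1 side 0.0905 97 local [-0.0088 -0.0913  0.067 ] world [0.5476 0.0568] top z 0.0972 x range [-0.074  0.061]
1 scene 0.085 94 local [-0.0074  0.0915  0.0453] world [0.5382 0.2394] top z 0.0926 x range [-0.054  0.037]
1 scene 0.0905 41 local [-0.0071  0.0935  0.0445] world [0.5384 0.2415] top z 0.0926 x range [-0.05   0.036]
1 side 0.085 34 local [-0.0089  0.0814  0.051 ] world [0.5373 0.2292] top z 0.0922 x range [-0.04   0.023]
1 side 0.0905 10 local [-0.0109  0.0789  0.0526] world [0.5355 0.2266] top z 0.0922 x range [-0.044  0.022]
```

The wide bowl is at -y and the small bowl at +y, about (0.538, 0.238). The door therefore goes to world -y (joint 0), about 97 mm of travel. I'll close the gripper, align it with the locker and come up behind the block on its +y side.

Request:
{"method": "step_arm", "body": {"commands": [{"gripper": 1, "spin": -6.7}, {"gripper": 1, "spin": -6.7}, {"gripper": 1, "spin": -6.7}, {"gripper": 1, "spin": -6.6}, {"gripper": 1, "x": -25, "y": -37}, {"gripper": 1, "x": -25, "y": -37}, {"gripper": 1, "x": -25, "y": -37}, {"gripper": 1, "x": -25, "y": -37}, {"gripper": 1, "x": -25, "y": -37}, {"gripper": 1, "x": -25, "y": -37}]}}

```text
invalid input
```

Request:
{"method": "step_arm", "body": {"commands": [{"gripper": 1, "x": -26, "y": -38}, {"gripper": 1, "x": -26, "y": -38}, {"gripper": 1, "x": -27, "y": -39}, {"gripper": 1, "x": -27, "y": -39}, {"gripper": 1}, {"gripper": 1}, {"gripper": 1}, {"gripper": 1}, {"gripper": 1}, {"gripper": 1}]}}

```text
invalid input
```

Request:
{"method": "step_arm", "body": {"commands": [{"gripper": 1, "x": 0, "y": 0, "z": 0, "spin": -6.7}, {"gripper": 1, "x": 0, "y": 0, "z": 0, "spin": -6.7}, {"gripper": 1, "x": 0, "y": 0, "z": 0, "spin": -6.7}, {"gripper": 1, "x": 0, "y": 0, "z": 0, "spin": -6.6}, {"gripper": 1, "x": -25, "y": -37, "z": 0, "spin": 0}, {"gripper": 1, "x": -25, "y": -37, "z": 0, "spin": 0}, {"gripper": 1, "x": -25, "y": -37, "z": 0, "spin": 0}, {"gripper": 1, "x": -25, "y": -37, "z": 0, "spin": 0}, {"gripper": 1, "x": -25, "y": -37, "z": 0, "spin": 0}, {"gripper": 1, "x": -25, "y": -37, "z": 0, "spin": 0}], "force": 20}}

```text
time: 1.1
eef_pos: [0.4304, 0.4055, 0.2495]
tcp_rot: [-0.03, 1.0, -0.0, -0.0]
contact_force: [0.7, 0.4, -0.4]
opening: -0.003
finger_force: 0.0
```

Request:
{"method": "step_arm", "body": {"commands": [{"gripper": 1, "x": -26, "y": -39, "z": 0, "spin": 0}, {"gripper": 1, "x": -26, "y": -39, "z": 0, "spin": 0}, {"gripper": 1, "x": -26, "y": -38, "z": 0, "spin": 0}, {"gripper": 1, "x": -27, "y": -38, "z": 0, "spin": 0}, {"gripper": 1, "x": 0, "y": 0, "z": 30, "spin": 0}, {"gripper": 1, "x": 0, "y": 0, "z": 30, "spin": 0}, {"gripper": 1, "x": 0, "y": 0, "z": 30, "spin": 0}, {"gripper": 1, "x": 0, "y": 0, "z": 15, "spin": 0}, {"gripper": 1, "x": 0, "y": 0, "z": 8, "spin": 0}, {"gripper": 1, "x": 0, "y": 0, "z": 0, "spin": 0}], "force": 20}}

```text
time: 2.1
eef_pos: [0.5434, 0.2597, 0.1362]
tcp_rot: [-0.03, 1.0, -0.0, -0.001]
contact_force: [-0.3, -0.2, 0.4]
opening: 0.0
finger_force: 0.0
```

Request:
{"method": "step_arm", "body": {"commands": [{"gripper": 1, "x": 0, "y": -12, "z": 0, "spin": 0}, {"gripper": 1, "x": 0, "y": -12, "z": 0, "spin": 0}, {"gripper": 1, "x": 0, "y": -8, "z": 0, "spin": 0}, {"gripper": 1, "x": 0, "y": -8, "z": 0, "spin": 0}, {"gripper": 1, "x": 0, "y": -12, "z": 0, "spin": 0}, {"gripper": 1, "x": 0, "y": -12, "z": 0, "spin": 0}, {"gripper": 1, "x": 0, "y": -12, "z": 0, "spin": 0}, {"gripper": 1, "x": 0, "y": -12, "z": 0, "spin": 0}, {"gripper": 1, "x": 0, "y": -12, "z": 0, "spin": 0}, {"gripper": 1, "x": 0, "y": -10, "z": 0, "spin": 0}], "force": 20}}

```text
time: 3.1
eef_pos: [0.5507, 0.1487, 0.1372]
tcp_rot: [-0.029, 1.0, -0.0, 0.0]
contact_force: [0.3, 1.9, 1.5]
opening: -0.002
finger_force: 1.1
```

Request:
{"method": "step_arm", "body": {"commands": [{"gripper": 1, "x": 0, "y": -5, "z": 0, "spin": 0}, {"gripper": 1, "x": 0, "y": -4, "z": 0, "spin": 0}, {"gripper": 1, "x": 0, "y": -3, "z": 0, "spin": 0}, {"gripper": 1, "x": 0, "y": -2, "z": 0, "spin": 0}, {"gripper": 1, "x": 0, "y": -1, "z": 0, "spin": 0}, {"gripper": 1, "x": 0, "y": -1, "z": 0, "spin": 0}, {"gripper": 1, "x": 0, "y": -1, "z": 0, "spin": 0}, {"gripper": 1, "x": 0, "y": -1, "z": 0, "spin": 0}, {"gripper": 1, "x": 0, "y": 0, "z": 0, "spin": 0}, {"gripper": 1, "x": 0, "y": 0, "z": 0, "spin": 0}], "force": 20}}

```text
time: 4.1
eef_pos: [0.5512, 0.1318, 0.1369]
tcp_rot: [-0.03, 1.0, -0.0, -0.0]
contact_force: [-0.5, 0.8, -1.5]
opening: 0.001
finger_force: 0.5
```

Request:
{"method": "step_arm", "body": {"commands": [{"gripper": 1, "x": 0, "y": -1, "z": 0, "spin": 0}, {"gripper": 1, "x": 0, "y": -1, "z": 0, "spin": 0}, {"gripper": 1, "x": 0, "y": -1, "z": 0, "spin": 0}, {"gripper": 1, "x": 0, "y": -1, "z": 0, "spin": 0}, {"gripper": 1, "x": 0, "y": 0, "z": 0, "spin": 0}, {"gripper": 1, "x": 0, "y": 0, "z": 0, "spin": 0}, {"gripper": 1, "x": 0, "y": 0, "z": 0, "spin": 0}, {"gripper": 1, "x": 0, "y": 0, "z": 0, "spin": 0}, {"gripper": 1, "x": 0, "y": 0, "z": 0, "spin": 0}, {"gripper": 1, "x": 0, "y": 0, "z": 0, "spin": 0}], "force": 20}}

```text
time: 5.1
eef_pos: [0.5519, 0.1278, 0.1372]
tcp_rot: [-0.03, 1.0, -0.0, 0.0]
contact_force: [0.6, 1.3, -0.2]
opening: 0.002
finger_force: 0.2
```

Request:
{"method": "step_arm", "body": {"commands": [{"gripper": 1, "x": 0, "y": -1, "z": 0, "spin": 0}, {"gripper": 1, "x": 0, "y": 0, "z": 0, "spin": 0}, {"gripper": 1, "x": 0, "y": -1, "z": 0, "spin": 0}, {"gripper": 1, "x": 0, "y": 0, "z": 0, "spin": 0}, {"gripper": 1, "x": 0, "y": -1, "z": 0, "spin": 0}, {"gripper": 1, "x": 0, "y": 0, "z": 0, "spin": 0}, {"gripper": 1, "x": 0, "y": -1, "z": 0, "spin": 0}, {"gripper": 1, "x": 0, "y": 0, "z": 0, "spin": 0}, {"gripper": 1, "x": 0, "y": 0, "z": 0, "spin": 0}, {"gripper": 1, "x": 0, "y": 0, "z": 0, "spin": 0}], "force": 20}}

```text
time: 6.1
eef_pos: [0.5519, 0.127, 0.1373]
tcp_rot: [-0.029, 1.0, 0.003, 0.001]
contact_force: [0.9, 11.6, 0.0]
opening: -0.002
finger_force: 5.4
```

Door is at its stop: 11.6 N, with no further travel. Backing off and looking.

Request:
{"method": "step_arm", "body": {"commands": [{"gripper": 1, "x": 0, "y": 6, "z": 0, "spin": 0}, {"gripper": 1, "x": 0, "y": 10, "z": 0, "spin": 0}, {"gripper": 1, "x": 0, "y": 10, "z": 0, "spin": 0}, {"gripper": 1, "x": 0, "y": 0, "z": -30, "spin": 0}, {"gripper": 1, "x": 0, "y": 0, "z": -40, "spin": 0}, {"gripper": 1, "x": 0, "y": 0, "z": -40, "spin": 0}, {"gripper": 1, "x": 30, "y": 0, "z": -40, "spin": 0}, {"gripper": 1, "x": 30, "y": 0, "z": 0, "spin": 0}, {"gripper": 1, "x": 0, "y": 0, "z": 0, "spin": 0}, {"gripper": 1, "x": 0, "y": 0, "z": 0, "spin": 0}], "force": 20}}

```text
time: 7.1
eef_pos: [0.4902, 0.1464, 0.2871]
tcp_rot: [-0.03, 1.0, -0.0, 0.0]
contact_force: [-0.6, 0.4, -0.8]
opening: -0.0
finger_force: 0.0
```

Run:
```python
from h import *
from scipy.optimize import least_squares
yaw=np.radians(3.4); L=np.array([.551,.1485]); 
Rm=np.array([[np.cos(yaw),-np.sin(yaw)],[np.sin(yaw),np.cos(yaw)]])
d=read_camera("scene"); pickle.dump(d,open("scene1.pkl","wb")); cv2.imwrite("pics/scene1.png",d["color"][...,::-1])
p=cloud(d); l=(p[...,:2]-L)@Rm
hsv=cv2.cvtColor(d["color"],cv2.COLOR_RGB2HSV)
ok=d["z_map"]>0
m=ok&(abs(l[...,0])<.088)&(l[...,1]>.008)&(l[...,1]<.172)&(p[...,2]<.098)&(p[...,2]>.083)&(hsv[...,1]<60)
q=l[m]
f=least_squares(lambda a:np.hypot(*(q-a[:2]).T)-a[2],[0,.089,.048],loss="soft_l1",f_scale=.003).x
print(len(q),np.round(f,4),np.round(L+Rm@f[:2],4))
m=ok&(abs(l[...,0])<.09)&(abs(l[...,1])<.17)&(abs(p[...,2]-.13)<.006)
c=cv2.minAreaRect(l[m].astype(np.float32)*1000); print("block local",m.sum(),c, l[m][:,1].max())
s=get_state(); print(s["eef_pos"],s["time"])
```

```text
262 [-0.0069  0.0924  0.0447] [0.5387 0.2403]
block local 1482 ((0.8103141784667969, -88.45216369628906), (112.24818420410156, 110.6021499633789), 0.1184622123837471) -0.03303882506308633
[0.49052215 0.14637727 0.2866377 ] 7.15
```

View pics/scene1.png

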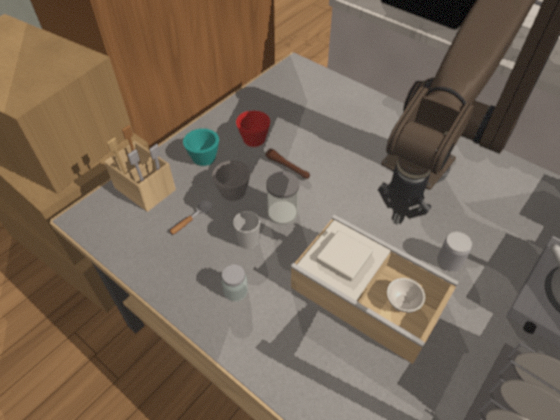

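The door is closed over the wide bowl (block at local y -88.5 mm). The small bowl is uncovered at pixel (405,295), which is (0.539, 0.240). Moving over it now.

Request:
{"method": "step_arm", "body": {"commands": [{"gripper": 1, "x": -18, "y": 30, "z": 0, "spin": 0}, {"gripper": 1, "x": -18, "y": 30, "z": 0, "spin": 0}, {"gripper": 1, "x": -18, "y": 31, "z": 0, "spin": 0}, {"gripper": 1, "x": 0, "y": 0, "z": 40, "spin": 0}, {"gripper": 1, "x": 0, "y": 0, "z": 40, "spin": 0}, {"gripper": 1, "x": 0, "y": 0, "z": 40, "spin": 0}, {"gripper": 1, "x": 0, "y": 0, "z": 20, "spin": 0}, {"gripper": 1, "x": 0, "y": 0, "z": 12, "spin": 0}, {"gripper": 1, "x": 0, "y": 0, "z": 0, "spin": 0}, {"gripper": 1, "x": 0, "y": 0, "z": 0, "spin": 0}], "force": 20}}

```text
time: 8.15
eef_pos: [0.54, 0.2405, 0.1357]
tcp_rot: [-0.03, 1.0, 0.0, 0.001]
contact_force: [0.5, -0.2, 0.5]
opening: 0.0
finger_force: 0.0
```

Request:
{"method": "step_arm", "body": {"commands": [{"gripper": 1, "x": 0, "y": 0, "z": 0, "spin": 0}, {"gripper": 1, "x": 0, "y": 0, "z": 0, "spin": 0}, {"gripper": 1, "x": 0, "y": 0, "z": 0, "spin": 0}, {"gripper": 1, "x": 0, "y": 0, "z": 0, "spin": 0}, {"gripper": 1, "x": 0, "y": 0, "z": 0, "spin": 0}, {"gripper": 1, "x": 0, "y": 0, "z": 0, "spin": 0}, {"gripper": 1, "x": 0, "y": 0, "z": 0, "spin": 0}, {"gripper": 1, "x": 0, "y": 0, "z": 0, "spin": 0}, {"gripper": 1, "x": 0, "y": 0, "z": 0, "spin": 0}, {"gripper": 1, "x": 0, "y": 0, "z": 0, "spin": 0}], "force": 20}}

```text
time: 9.15
eef_pos: [0.539, 0.2403, 0.135]
tcp_rot: [-0.03, 1.0, -0.0, -0.0]
contact_force: [0.2, 0.1, 1.4]
opening: 0.001
finger_force: 0.0
```

Request:
{"method": "step_arm", "body": {"commands": [{"gripper": 1, "x": 0, "y": 0, "z": 0, "spin": 0}, {"gripper": 1, "x": 0, "y": 0, "z": 0, "spin": 0}, {"gripper": 1, "x": 0, "y": 0, "z": 0, "spin": 0}, {"gripper": 1, "x": 0, "y": 0, "z": 0, "spin": 0}, {"gripper": 1, "x": 0, "y": 0, "z": 0, "spin": 0}, {"gripper": 1, "x": 0, "y": 0, "z": 0, "spin": 0}, {"gripper": 1, "x": 0, "y": 0, "z": 0, "spin": 0}, {"gripper": 1, "x": 0, "y": 0, "z": 0, "spin": 0}, {"gripper": 1, "x": 0, "y": 0, "z": 0, "spin": 0}, {"gripper": 1, "x": 0, "y": 0, "z": 0, "spin": 0}], "force": 20}}

```text
time: 10.15
eef_pos: [0.539, 0.2404, 0.135]
tcp_rot: [-0.03, 1.0, 0.0, 0.0]
contact_force: [0.2, -0.0, -0.0]
opening: 0.003
finger_force: 0.0
```

Request:
{"method": "step_arm", "body": {"commands": [{"gripper": 1, "x": 0, "y": 0, "z": 0, "spin": 0}, {"gripper": 1, "x": 0, "y": 0, "z": 0, "spin": 0}, {"gripper": 1, "x": 0, "y": 0, "z": 0, "spin": 0}, {"gripper": 1, "x": 0, "y": 0, "z": 0, "spin": 0}, {"gripper": 1, "x": 0, "y": 0, "z": 0, "spin": 0}, {"gripper": 1, "x": 0, "y": 0, "z": 0, "spin": 0}, {"gripper": 1, "x": 0, "y": 0, "z": 0, "spin": 0}, {"gripper": 1, "x": 0, "y": 0, "z": 0, "spin": 0}, {"gripper": 1, "x": 0, "y": 0, "z": 0, "spin": 0}, {"gripper": 1, "x": 0, "y": 0, "z": 0, "spin": 0}], "force": 20}}

```text
time: 11.15
eef_pos: [0.539, 0.2403, 0.135]
tcp_rot: [-0.03, 1.0, -0.0, -0.0]
contact_force: [-0.1, 0.2, -0.2]
opening: -0.003
finger_force: 0.0
```

Held for 3 s. Rising, then crossing to the mortar at about (0.508, -0.398).

Request:
{"method": "step_arm", "body": {"commands": [{"gripper": 1, "x": 0, "y": 0, "z": -40, "spin": 0}, {"gripper": 1, "x": 0, "y": 0, "z": -40, "spin": 0}, {"gripper": 1, "x": 0, "y": 0, "z": -40, "spin": 0}, {"gripper": 1, "x": 0, "y": 0, "z": -30, "spin": 0}, {"gripper": 1, "x": 4, "y": -40, "z": 0, "spin": 0}, {"gripper": 1, "x": 4, "y": -40, "z": 0, "spin": 0}, {"gripper": 1, "x": 4, "y": -40, "z": 0, "spin": 0}, {"gripper": 1, "x": 4, "y": -40, "z": 0, "spin": 0}, {"gripper": 1, "x": 4, "y": -40, "z": 0, "spin": 0}, {"gripper": 1, "x": 4, "y": -40, "z": 0, "spin": 0}], "force": 20}}

```text
time: 12.15
eef_pos: [0.5289, -0.0022, 0.2852]
tcp_rot: [-0.03, 1.0, -0.0, 0.0]
contact_force: [-0.3, -0.2, -0.8]
opening: -0.001
finger_force: 0.0
```

Request:
{"method": "step_arm", "body": {"commands": [{"gripper": 1, "x": 4, "y": -40, "z": 0, "spin": 0}, {"gripper": 1, "x": 4, "y": -40, "z": 0, "spin": 0}, {"gripper": 1, "x": 4, "y": -40, "z": 0, "spin": 0}, {"gripper": 1, "x": 4, "y": -40, "z": 0, "spin": 0}, {"gripper": 1, "x": 4, "y": -40, "z": 0, "spin": 0}, {"gripper": 1, "x": 5, "y": -40, "z": 0, "spin": 0}, {"gripper": 1, "x": 5, "y": -40, "z": 0, "spin": 0}, {"gripper": 1, "x": 0, "y": 0, "z": 0, "spin": 0}, {"gripper": 1, "x": 0, "y": 0, "z": 0, "spin": 0}, {"gripper": 1, "x": 0, "y": 0, "z": 0, "spin": 0}], "force": 20}}

```text
time: 13.15
eef_pos: [0.5159, -0.281, 0.2849]
tcp_rot: [-0.03, 1.0, 0.0, -0.0]
contact_force: [-0.3, -0.3, -0.5]
opening: 0.002
finger_force: 0.0
```

Run:
```python
from h import *
s=get_state(); d=read_camera("wrist"); M=np.array(d["mount"])
z=d["z_map"]; h,w=z.shape; u,v=np.meshgrid(np.arange(w),np.arange(h))
p=np.stack([(u-d["cx"])/d["fx"]*z,-(v-d["cy"])/d["fy"]*z,-z],-1)
p=p@M[:3,:3].T+M[:3,3]
W=p@R.from_quat(s["tcp_rot"]).as_matrix().T+s["eef_pos"]
m=(z>0)&(abs(W[...,2]-.085)<.006)&(np.hypot(W[...,0]-.508,W[...,1]+.398)<.08)
q=W[m][:,:2].astype(np.float32)
print(s["eef_pos"],m.sum(),cv2.minEnclosingCircle(q) if m.any() else 0)
cv2.imwrite("pics/wrist1.png",d["color"][...,::-1])
```

```text
[ 0.51586866 -0.28100538  0.28487799] 4437 ((0.5071942806243896, -0.39825981855392456), 0.05967361852526665)
```

View pics/wrist1.png

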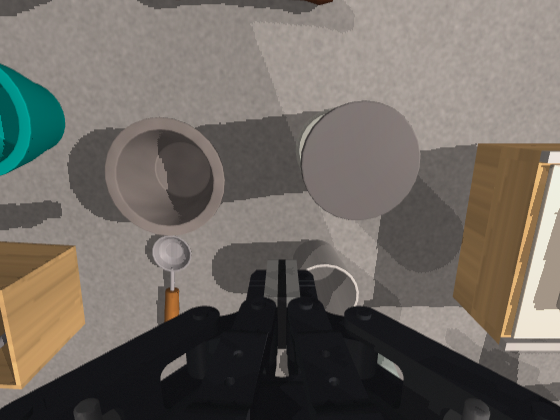

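The wrist view shows the grey mortar at (165,175), with its rim centred at (0.507, -0.398). The canister (360,160) and cup (330,285) are well clear. Moving over it and down.

Request:
{"method": "step_arm", "body": {"commands": [{"gripper": 1, "x": 5, "y": -38, "z": 0, "spin": 0}, {"gripper": 1, "x": 5, "y": -39, "z": 0, "spin": 0}, {"gripper": 1, "x": 6, "y": -39, "z": 0, "spin": 0}, {"gripper": 1, "x": 0, "y": 0, "z": 40, "spin": 0}, {"gripper": 1, "x": 0, "y": 0, "z": 40, "spin": 0}, {"gripper": 1, "x": 0, "y": 0, "z": 40, "spin": 0}, {"gripper": 1, "x": 0, "y": 0, "z": 20, "spin": 0}, {"gripper": 1, "x": 0, "y": 0, "z": 14, "spin": 0}, {"gripper": 1, "x": 0, "y": 0, "z": 0, "spin": 0}, {"gripper": 1, "x": 0, "y": 0, "z": 0, "spin": 0}], "force": 20}}

```text
time: 14.2
eef_pos: [0.5077, -0.3987, 0.1324]
tcp_rot: [-0.03, 1.0, -0.001, 0.001]
contact_force: [0.1, -1.3, -0.7]
opening: 0.001
finger_force: 0.0
```

Request:
{"method": "step_arm", "body": {"commands": [{"gripper": 1, "x": 0, "y": 0, "z": 0, "spin": 0}, {"gripper": 1, "x": 0, "y": 0, "z": 0, "spin": 0}, {"gripper": 1, "x": 0, "y": 0, "z": 0, "spin": 0}, {"gripper": 1, "x": 0, "y": 0, "z": 0, "spin": 0}, {"gripper": 1, "x": 0, "y": 0, "z": 0, "spin": 0}, {"gripper": 1, "x": 0, "y": 0, "z": 0, "spin": 0}, {"gripper": 1, "x": 0, "y": 0, "z": 0, "spin": 0}, {"gripper": 1, "x": 0, "y": 0, "z": 0, "spin": 0}, {"gripper": 1, "x": 0, "y": 0, "z": 0, "spin": 0}, {"gripper": 1, "x": 0, "y": 0, "z": 0, "spin": 0}], "force": 20}}

```text
time: 15.2
eef_pos: [0.5067, -0.3987, 0.131]
tcp_rot: [-0.03, 1.0, 0.0, -0.0]
contact_force: [0.3, -0.1, 0.2]
opening: -0.001
finger_force: 0.0
```

Request:
{"method": "step_arm", "body": {"commands": [{"gripper": 1, "x": 0, "y": 0, "z": 0, "spin": 0}, {"gripper": 1, "x": 0, "y": 0, "z": 0, "spin": 0}, {"gripper": 1, "x": 0, "y": 0, "z": 0, "spin": 0}, {"gripper": 1, "x": 0, "y": 0, "z": 0, "spin": 0}, {"gripper": 1, "x": 0, "y": 0, "z": 0, "spin": 0}, {"gripper": 1, "x": 0, "y": 0, "z": 0, "spin": 0}, {"gripper": 1, "x": 0, "y": 0, "z": 0, "spin": 0}, {"gripper": 1, "x": 0, "y": 0, "z": 0, "spin": 0}, {"gripper": 1, "x": 0, "y": 0, "z": 0, "spin": 0}, {"gripper": 1, "x": 0, "y": 0, "z": 0, "spin": 0}], "force": 20}}

```text
time: 16.2
eef_pos: [0.5067, -0.3987, 0.131]
tcp_rot: [-0.03, 1.0, 0.0, -0.0]
contact_force: [1.1, -1.4, 0.1]
opening: -0.001
finger_force: 0.0
```

Request:
{"method": "step_arm", "body": {"commands": [{"gripper": 1, "x": 0, "y": 0, "z": 0, "spin": 0}, {"gripper": 1, "x": 0, "y": 0, "z": 0, "spin": 0}, {"gripper": 1, "x": 0, "y": 0, "z": 0, "spin": 0}, {"gripper": 1, "x": 0, "y": 0, "z": 0, "spin": 0}, {"gripper": 1, "x": 0, "y": 0, "z": 0, "spin": 0}, {"gripper": 1, "x": 0, "y": 0, "z": 0, "spin": 0}, {"gripper": 1, "x": 0, "y": 0, "z": 0, "spin": 0}, {"gripper": 1, "x": 0, "y": 0, "z": 0, "spin": 0}, {"gripper": 1, "x": 0, "y": 0, "z": 0, "spin": 0}, {"gripper": 1, "x": 0, "y": 0, "z": 0, "spin": 0}], "force": 20}}

```text
time: 17.2
eef_pos: [0.5067, -0.3987, 0.131]
tcp_rot: [-0.03, 1.0, -0.0, 0.0]
contact_force: [1.3, -0.2, 1.3]
opening: 0.002
finger_force: 0.0
```

Held for 3 s. Rising clear, then a quick check and hand-in.

Request:
{"method": "step_arm", "body": {"commands": [{"gripper": 1, "x": 0, "y": 0, "z": -30, "spin": 0}, {"gripper": 1, "x": 0, "y": 0, "z": -40, "spin": 0}, {"gripper": 1, "x": 0, "y": 0, "z": -40, "spin": 0}, {"gripper": 1, "x": 0, "y": 0, "z": -30, "spin": 0}, {"gripper": 1, "x": 0, "y": 0, "z": 0, "spin": 0}, {"gripper": 1, "x": 0, "y": 0, "z": 0, "spin": 0}, {"gripper": 1, "x": 0, "y": 0, "z": 0, "spin": 0}, {"gripper": 1, "x": 0, "y": 0, "z": 0, "spin": 0}, {"gripper": 1, "x": 0, "y": 0, "z": 0, "spin": 0}, {"gripper": 1, "x": 0, "y": 0, "z": 0, "spin": 0}], "force": 20}}

```text
time: 18.2
eef_pos: [0.5065, -0.3985, 0.2699]
tcp_rot: [-0.03, 1.0, 0.001, -0.001]
contact_force: [-0.5, 0.3, 0.4]
opening: 0.002
finger_force: 0.0
```

Run:
```python
from h import *
d=read_camera("scene"); p=cloud(d)
yaw=np.radians(3.4); L=np.array([.551,.1485]); Rm=np.array([[np.cos(yaw),-np.sin(yaw)],[np.sin(yaw),np.cos(yaw)]])
l=(p[...,:2]-L)@Rm
m=(d["z_map"]>0)&(abs(l[...,0])<.09)&(abs(l[...,1])<.17)&(abs(p[...,2]-.13)<.006)
print(cv2.minAreaRect(l[m].astype(np.float32)*1000))
print(get_state()["time"], sign_off())
```

```text
((0.49947357177734375, -88.60009002685547), (115.12205505371094, 110.14795684814453), 0.2494325190782547)
the job is handed in; nothing more can be done
18.25 None
```

The job is handed in at 18.25 s: the door is at its stop over the wider bowl, and I pointed at the smaller bowl and then the grey stone mortar for about 3 s each, fingertips under 3 cm above the rim, with no sign of contact beyond the door; the verdict was not shown.

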